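# Lay out the key-fitting tools in the kit tray in order of use

### The job

Lay the three key-fitting tools into the lanes of the kit tray in their order of use, starting at the yellow edge: the file first, the wire brush in the middle lane, the screwdriver last, each lying flat and wholly inside its own lane with its handle towards the tray's black rubber end. Set the tools down rather than dropping them, and leave the padlock, oil bottle and tin where they are.

Things in the scene. Friction and masses are not known exactly. Their poses are not given: they have to be found in the camera images.
- tray: Shallow aluminium tray fixed to the bench, 226 x 206 mm; edges and ribs 12 mm high, floor 4 mm, above the bench. Two dark ribs 4 mm thick make three lanes along its x, each 200 mm long, 60 mm wide inside. Long edge at +y is yellow (16 mm wide), short edge at -x is black rubber (20 mm wide), the others bare metal. Origin: under the centre of the middle lane; z up.
- lane1 (a point): Centre of the floor of the first lane, beside the yellow edge (axes as the tray: x along the lane, away from the black rubber end; y towards the yellow edge).
- lane2 (a point): Centre of the floor of the middle lane, 64 mm from the first; axes as the tray.
- lane3 (a point): Centre of the floor of the last lane, farthest from the yellow edge; axes as the tray.
- file: Flat file with an orange plastic handle and a dark steel blade 20 mm wide and 6 mm thick at mid-height; 170 mm long, 24 mm wide and high. Origin: mid-length, on the underside; +x from handle to working end, z up. Handle: straight bar, 24 x 24 mm section, from x = -85 to +10 mm; centre of mass near x = -24 mm. 0.07 to 0.17 kg.
- brush: Wire brush with a pale wooden handle; its head carries dark wire bristles with copper tips, pointing up (head about as wide and high as the handle); 170 mm long, 24 mm wide and high. Origin: mid-length, on the underside; +x from handle to working end, z up. Handle: straight bar, 24 x 24 mm section, from x = -85 to +10 mm; centre of mass near x = -9 mm. 0.07 to 0.17 kg.
- screwdriver: Screwdriver with a blue plastic handle and a steel shaft 7 mm thick at mid-height; 170 mm long, 24 mm wide and high. Origin: mid-length, on the underside; +x from handle to working end, z up. Handle: straight bar, 24 x 24 mm section, from x = -85 to +10 mm; centre of mass near x = -32 mm. 0.07 to 0.17 kg.
- file_grip (a point): Good place to grip the file: on its handle at x = -28 mm, 12 mm above its underside; axes as the file.
- file_tip (a point): Working end of the file: x = +85 mm, 12 mm above its underside; axes as the file.
- brush_grip (a point): Good place to grip the brush: on its handle at x = -28 mm, 12 mm above its underside; axes as the brush.
- brush_tip (a point): Working end of the brush: x = +85 mm, 12 mm above its underside; axes as the brush.
- screwdriver_grip (a point): Good place to grip the screwdriver: on its handle at x = -28 mm, 12 mm above its underside; axes as the screwdriver.
- screwdriver_tip (a point): Working end of the screwdriver: x = +85 mm, 12 mm above its underside; axes as the screwdriver.
- padlock: Closed brass padlock lying flat, 45 x 55 x 26 mm body with a steel shackle reaching 60 mm from its origin along its +x; origin under the middle of the brass body. Not part of the job.
- oil: Yellow oil bottle with a red cap, 48 mm across, 115 mm high, standing; origin at the centre of its underside. Not part of the job.
- tin: Green tin, 68 mm across, 65 mm high, standing; origin at the centre of its underside. Not part of the job.
Things that resemble listed ones, but are neither listed nor needed, are in the scene too. What is shaped like the brush but purple is not meant. Leave any pink look-alike of the file alone.

How it is judged:
By the outcome, as a careful person would: the job done as asked, in the order asked, and still so for the second after the job is handed in, with the robot touching nothing.
It also fails if it takes over 72 s, if anything falls off the work surface, if the arm or the gripper's body presses on something with over 40 N, if the wrist force passes 120 N, or if a joint passes its speed limit or range.

### The arm

A 6-joint arm with a two-finger parallel gripper is mounted at the origin on the work surface. World frame = base frame: x ahead of the robot, y to its left, z up, the work surface at z = 0. Lengths are in m, angles in rad, forces in N, time in s.
With the tool pointing down it reaches from about 0.25 to 0.775 m from the base axis. Payload 4 kg.
Tool frame: the origin (TCP) lies at the very end of the fingers, on their centre line; the grasp point (between the pads) lies 19 mm behind it (robot.pinch_z is the distance from the TCP to the grasp point, in m); z points along the fingers, y is the line along which they close (so a half turn about z gives the same grasp; the last joint's range is limited). The gripper opens to 94 mm and grips with 3 to 60 N. Pads are 16 mm wide; open, the fingers measure 119 mm over their backs; the gripper's body (75 mm by 177 mm) begins 78 mm behind the grasp point.
Start: joints at [-1.282, 0.087, 1.371, -0, 1.684, -0.103], TCP at [0.21, -0.508, 0.206] pointing down, gripper open.
Joint ranges: [-3.1, 3.1], [-0.76, 2.03], [0.27, 2.55], [-1.08, 4.22], [0.17, 2.65], [-2.57, 2.57]. Speed limits (rad/s): [2.79, 2.79, 3.14, 3.14, 3.14, 3.14].

### API

Orientations are given as [roll, pitch, yaw] about the fixed x, y, z axes, in that order (R = Rz(yaw) Ry(pitch) Rx(roll)).
In Python, from bench import robot gives the robot as it stands.
- The arm moves only by the tool arm_command, never from a script. Its argument "targets" is one flat list of numbers, 7 for each row, row after row: the turn, a rotation vector about the tool's x, y, z in degrees, then the shift along the tool's x, y, z in mm, then the closure, from -1 (fully open) to 1 (shut). In form: [ax, ay, az, x, y, z, hand, ax, ay, az, x, y, z, hand, ...]. A call has 1 to 20 rows; each row is the pose to reach, as a shift and turn from the pose commanded when the call began, along the tool's axes at that moment; what a row does not reach only later rows make up. A row lasts 1/10 s, in which the tool goes at most 50 mm and 8.59 degrees, less where a joint would pass 70% of its speed; a pose out of reach is approached as far as the arm can. A call with a gripper value outside its range is refused whole. The fingers move at their own pace and stop on an object; the grip force is fixed at half the most. Time passes only in rows, so rows that repeat a pose let the fingers close. It gives the time, the measured TCP pose, the force, the opening and the grip force at its end, in the units of the state.
- robot.get_obs(): the state, without advancing time (a new reading comes with each control period).
- robot.snapshot(name): name is "scene" or "top" or "wrist"; returns a dict with "color" (480x640x3 uint8, red, green, blue), "range_z" (480x640 float32, m along the optical axis (not along the pixel's ray), 0 where there is no reading), "fx", "fy", "cx", "cy" (pixels), "T" (4x4, takes a point from camera to world coordinates); the wrist camera has in their place "T_tool_cam" (4x4, takes a point from camera to tool coordinates, whose origin is the TCP and whose axes are the flange's). Camera axes: x right, y down, z forward; pixel columns grow to the right and rows downward; lengths in m; the calibration is good to about 2 mm. A picture is of the moment at which its call begins: read the wrist's pose just before it.
- robot.close_job(): hands the job in; it is judged then, once.
The state is a dict: "time": time; "joint_positions": joint angles; "qvel": joint speeds; "joint_torque": joint torques, N m; "tool_pos": TCP position; "ee_rot": TCP orientation; "wrist_force": force on the tool from outside, world axes, zero at the start; "wrist_torque": the same for the moment, N m; "width": finger opening in m; "finger_force": force on a finger pad.
Only numpy, scipy, OpenCV 4.12 (cv2) and the standard library are available. Lean on these libraries where they do the work, as an engineer would, in place of code of your own. Each camera call takes 0.05 s, during which the arm holds its last target. There are 200 camera calls.

## Working session

There is one attempt and no reset: what is moved stays moved. The work goes in short steps, Python scripts to look and compute and a tool call to move; the robot and the scene stay as the last step left them, time stands still between calls to the robot, and variables do not carry over. Pictures are saved under pics/ and viewed, at most 10 in all, crops included, and the job is handed in when it is done.

Besides the shell and the picture viewer there is one more tool, called after "Emit:" as name(argument=value, ...), one argument or row to a line, values as JSON. arm_command: Moves the arm, as the interface text tells. Its arguments: {"type":"object","properties":{"targets":{"type":"array"}},"required":["targets"]}

```bash
mkdir -p pics; python3 - <<'E'
from bench import robot
import cv2,numpy as np,pickle
o=robot.get_obs();print({k:np.round(v,3) for k,v in o.items()})
for n in("top","scene"):
    s=robot.snapshot(n);pickle.dump(s,open(n+".pkl","wb"));cv2.imwrite(f"pics/{n}0.png",s["color"][:,:,::-1]);print(n,s["fx"],s["cx"],s["cy"],np.round(s["T"],3).tolist())
E
```

```text
{'time': np.float64(0.0), 'joint_positions': array([-1.282,  0.088,  1.372, -0.   ,  1.684, -0.103]), 'qvel': array([-0.001,  0.001, -0.001,  0.   ,  0.   , -0.001]), 'joint_torque': array([ 0.0000e+00, -3.4017e+01, -3.0243e+01,  7.2000e-02,  3.3000e-02,
       -0.0000e+00]), 'tool_pos': array([ 0.21 , -0.508,  0.204]), 'ee_rot': array([-3.139, -0.   ,  0.392]), 'wrist_force': array([ 0.126, -0.152, -0.284]), 'wrist_torque': array([ 0.008, -0.01 ,  0.03 ]), 'finger_force': np.float64(0.0), 'width': np.float64(0.094)}
top 498.293810056695 322.9992550502669 239.5876054536387 [[-0.003, -0.996, 0.094, 0.429], [-1.0, 0.004, 0.009, -0.108], [-0.01, -0.094, -0.996, 1.299], [0.0, 0.0, 0.0, 1.0]]
scene 519.3748685229016 315.4007135542864 245.60394230966764 [[-0.85, 0.401, -0.342, 0.998], [0.527, 0.649, -0.548, 0.645], [0.002, -0.646, -0.763, 1.074], [0.0, 0.0, 0.0, 1.0]]
```

View pics/top0.png

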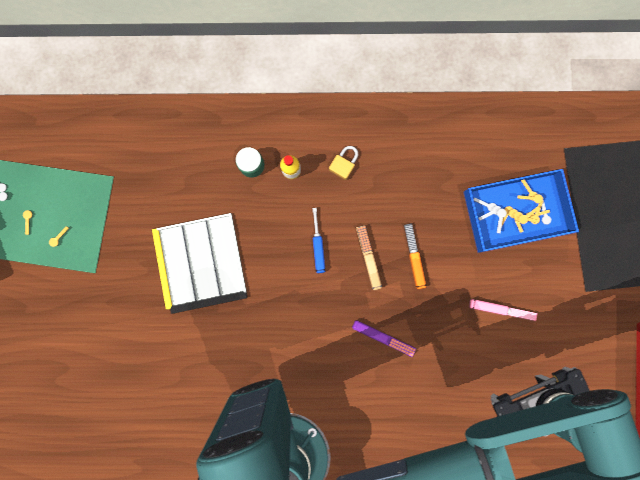

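View pics/scene0.png

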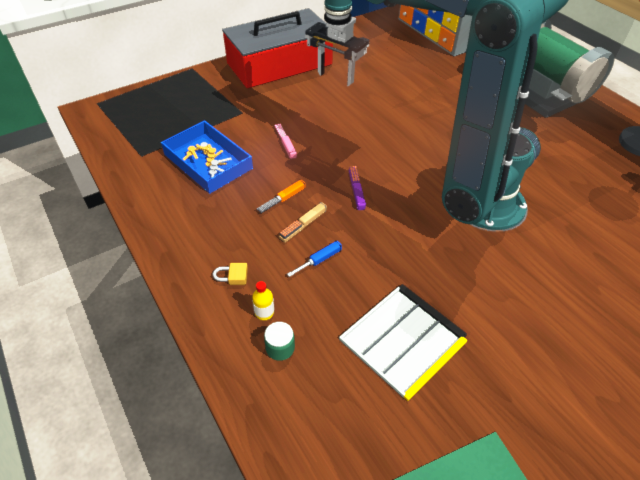

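The top view shows the tray at (200,262), with its yellow edge on the left (world +y) and its black end at the bottom (towards the robot). The screwdriver is at (318,240), the brush at (370,258) and the file at (415,256), all with handles towards the robot. The purple and pink decoys are at (385,338) and (503,310).

```bash
cat > h.py <<'E'
import numpy as np,cv2
def ray(s,T,u,v,z):
    d=np.stack([(np.asarray(u,float)-s["cx"])/s["fx"],(np.asarray(v,float)-s["cy"])/s["fy"],np.ones(np.shape(u))],-1)@T[:3,:3].T
    return T[:3,3]+d*((z-T[2,3])/d[...,2])[...,None]
def world(s,T):
    v,u=np.mgrid[:480,:640];r=s["range_z"]
    return np.stack([(u-s["cx"])/s["fx"]*r,(v-s["cy"])/s["fy"]*r,r],-1)@T[:3,:3].T+T[:3,3]
def big(m):
    n,l,st,_=cv2.connectedComponentsWithStats(m.astype(np.uint8));return l==1+np.argmax(st[1:,4])
def rect(p):
    """centre, yaw of long axis, long, short of points in m"""
    c,(w,h),a=cv2.minAreaRect((p[:,:2]*1e3).astype(np.float32))
    if w<h:w,h,a=h,w,a+90
    return np.array(c)/1e3,(a+90)%180-90,w,h
E
python3 - <<'E'
from h import *;import pickle
s=pickle.load(open("top.pkl","rb"));T=s["T"];W=world(s,T);hsv=cv2.cvtColor(s["color"],cv2.COLOR_RGB2HSV)
print("table z",np.median(W[280:300,270:300,2]))
def roi(x0,x1,y0,y1):
    m=np.zeros((480,640),bool);m[y0:y1,x0:x1]=1;return m
H,S,V=hsv[...,0],hsv[...,1],hsv[...,2]
R={"screwdriver":(300,338,200,280),"brush":(348,390,217,298),"file":(398,435,217,295)}
C={"screwdriver":(H>95)&(H<125)&(S>120),"brush":(H>10)&(H<28)&(S<150)&(V>140),"file":(H>5)&(H<20)&(S>200)&(V>200)}
for n,r in R.items():
    m=big(roi(*r)&(W[...,2]>.007)&(s["range_z"]>0))
    v,u=np.nonzero(m);print(n,"all",m.sum(),rect(ray(s,T,u,v,.018)),"zmed",np.median(W[m][:,2]),W[m][:,2].max())
    m=big(roi(*r)&C[n]);v,u=np.nonzero(m);print("  handle",m.sum(),rect(ray(s,T,u,v,.024)),"zmed",np.median(W[m][:,2]))
t=roi(140,260,200,325)
for n,m in{"yellow":t&(H>22)&(H<35)&(S>180)&(V>150),"black":t&(V<60),"white":t&(S<40)&(V>120)}.items():
    m=big(m);v,u=np.nonzero(m);print(n,m.sum(),rect(ray(s,T,u,v,.012 if n!="white" else .006)),"z",np.median(W[m][:,2]))
m=big(t&(W[...,2]>.003));v,u=np.nonzero(m);print("tray",rect(ray(s,T,u,v,.012)))
E
```

```text
table z -0.0006609390424832107
screwdriver all 430 (array([ 0.54892487, -0.07967527]), 5.507254600524902, 168.01417541503906, 23.849441528320312) zmed 0.0219471903940075 0.030360881418991514
  handle 331 (array([ 0.51177002, -0.08437492]), 5.50294303894043, 92.99568176269531, 23.7103328704834) zmed 0.022997710200649113
brush all 617 (array([ 0.5033627 , -0.21182036]), 14.794042587280273, 168.07513427734375, 25.119518280029297) zmed 0.022546909203253085 0.03136099391855529
  handle 480 (array([ 0.50181525, -0.21238353]), 14.303744316101074, 169.32293701171875, 27.162569046020508) zmed 0.021863291593880563
file all 594 (array([ 0.50754584, -0.33076898]), 10.184298515319824, 169.09466552734375, 27.694589614868164) zmed 0.020146597522313958 0.029571958592496284
  handle 42 (array([ 0.47126111, -0.32532083]), 11.124351501464844, 80.68193054199219, 3.471416473388672) zmed 0.020319626183256445
yellow 10 (array([0.56275684, 0.33236456]), 12.789373397827148, 23.713871002197266, 2.0365242958068848) z 0.00957533812151079
black 339 (array([0.39310577, 0.1875629 ]), -78.92492771148682, 143.4294891357422, 17.585084915161133) z 0.011029838476937615
white 5797 (array([0.49997229, 0.22150729]), 11.564130783081055, 211.62892150878906, 197.59759521484375) z 0.003745764578799049
tray (array([0.49097827, 0.22620923]), 11.445624351501465, 231.40052795410156, 219.2903594970703)
```

Emit:
arm_command(
  targets=[0,0,12,315,-56,20,-0.3,0,0,12,315,-56,20,-0.3,0,0,12,315,-56,20,-0.3,0,0,12,315,-56,20,-0.3,0,0,12,315,-56,20,-0.3,0,0,12,315,-56,20,-0.3,0,0,12,315,-56,20,-0.3,0,0,12,315,-56,20,-0.3,0,0,12,315,-56,20,-0.3,0,0,12,315,-56,20,-0.3,0,0,12,315,-56,20,-0.3],
)

```text
time: 1.2
tool_pos: [0.4787, -0.3373, 0.1856]
ee_rot: [3.141, 0.0, 0.18]
wrist_force: [0.3, 0.4, 0.5]
width: 0.061
finger_force: 0.0
```

```bash
cat > wr.py <<'E'
from h import *
from bench import robot
from scipy.spatial.transform import Rotation as Ro
def wrist(png=None):
    o=robot.get_obs();s=robot.snapshot("wrist");B=np.eye(4);B[:3,:3]=Ro.from_euler("xyz",o["ee_rot"]).as_matrix();B[:3,3]=o["tool_pos"]
    if png:cv2.imwrite("pics/"+png,s["color"][:,:,::-1])
    return o,s,B@s["T_tool_cam"],B
def delta(B,p,yaw):
    """shift mm in tool axes, and az deg, to reach world p with tool-x yaw"""
    cur=np.degrees(np.arctan2(B[1,0],B[0,0]));return np.round(B[:3,:3].T@(np.array(p)-B[:3,3])*1e3,1),round(cur-yaw,1)
E
python3 - <<'E'
from wr import *
o,s,T,B=wrist("w1.png");print(o["tool_pos"],o["ee_rot"],o["width"],np.round(s["T_tool_cam"],3).tolist())
W=world(s,T);m=big((W[...,2]>.008)&(W[...,2]<.04)&(s["range_z"]>.1)&(abs(W[...,1]+.33)<.07)&(abs(W[...,0]-.5)<.12))
v,u=np.nonzero(m);print(m.sum(),rect(ray(s,T,u,v,.022)),np.median(W[m][:,2]),u.min(),u.max(),v.min(),v.max())
E
```

```text
[ 0.47867378 -0.33734297  0.18564335] [3.14123630e+00 2.02034448e-04 1.80181701e-01] 0.06104972608812738 [[0.0, -0.964, -0.266, 0.077], [1.0, -0.0, 0.001, -0.0], [-0.001, -0.266, 0.964, -0.179], [0.0, 0.0, 0.0, 1.0]]
4847 (array([ 0.50591675, -0.33026511]), 11.24734878540039, 167.017822265625, 23.795883178710938) 0.021464088510998625 295 323 85 279
```

View pics/w1.png

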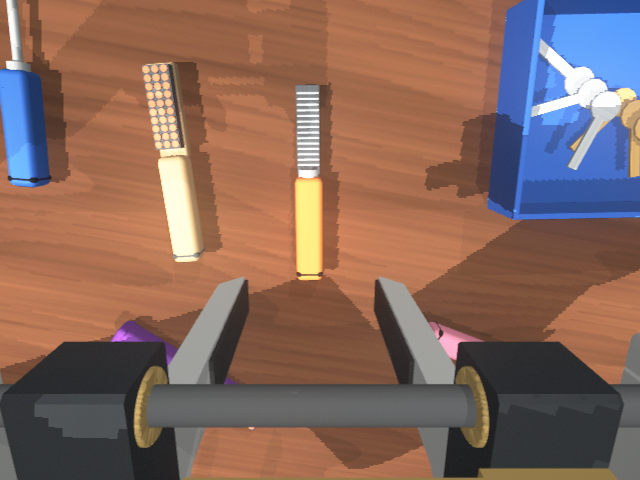

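The wrist view shows the orange file at (309,180), nearly aligned with the tool axis. It needs a 2 mm sideways correction before the descent and grip.

Emit:
arm_command(
  targets=[0,0,0,0,-2,50,-0.3,0,0,0,0,-2,95,-0.3,0,0,0,0,-2,135,-0.3,0,0,0,0,-2,160,-0.3,0,0,0,0,-2,172,-0.3,0,0,0,0,-2,180,-0.3,0,0,0,0,-2,180,-0.3,0,0,0,0,-2,180,0.5,0,0,0,0,-2,180,1,0,0,0,0,-2,180,1,0,0,0,0,-2,180,1,0,0,0,0,-2,180,1,0,0,0,0,-2,180,1],
)

```text
time: 2.55
tool_pos: [0.4797, -0.3345, 0.0059]
ee_rot: [3.141, -0.0, 0.182]
wrist_force: [0.1, 0.6, 1.5]
width: 0.0236
finger_force: 30.0
```

Emit:
arm_command(
  targets=[0,0,0,0,0,-20,1,0,0,0,0,0,-65,1,0,0,0,0,0,-110,1,0,0,0,0,0,-145,1,0,0,-1,6,-40,-145,1,0,0,-1,13,-85,-145,1,0,0,-1,20,-132,-145,1,0,0,-1,27,-180,-145,1,0,0,-1,34,-228,-145,1,0,0,-1,41,-276,-145,1,0,0,-1,48,-324,-145,1,0,0,-1,55,-372,-145,1,0,0,-1,62,-420,-145,1,0,0,-1,69,-468,-145,1,0,0,-1,76,-516,-145,1,0,0,-1,83,-562,-145,1,0,0,-1,88,-592,-145,1,0,0,-1,90,-607,-145,1,0,0,-1,90,-607,-145,1],
)

```text
time: 4.45
tool_pos: [0.4573, 0.28, 0.1499]
ee_rot: [3.141, 0.001, 0.202]
wrist_force: [0.0, 0.2, 0.1]
width: 0.0235
finger_force: 30.0
```

```bash
python3 - <<'E'
from wr import *;import pickle
o,s,T,B=wrist("w2.png");print(o["tool_pos"],o["ee_rot"],o["width"]);pickle.dump((o,s,T,B),open("w2.pkl","wb"))
E
```

```text
[0.45731759 0.28000254 0.14991772] [3.14113250e+00 1.02898184e-03 2.02456318e-01] 0.023530668023686353
```

View pics/w2.png

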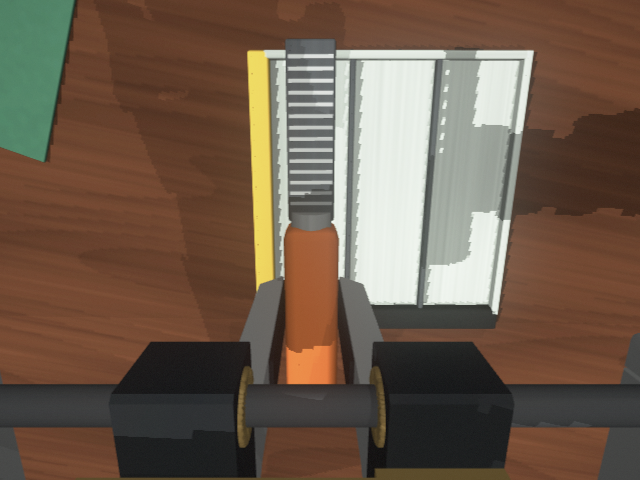

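The held file is at (310,200) over the first lane. The yellow edge is at x≈250–268, the ribs run through (352,60)–(347,275) and (438,60)–(421,305), the far edge is at y≈51, and the black end starts at y≈305.

```bash
cat > tr.py <<'E'
from h import *
def tray(s,T,P):
    q={k:ray(s,T,np.array(p)[:,0],np.array(p)[:,1],.012)[:,:2] for k,p in P.items()}
    d=lambda a:np.degrees(np.arctan2(*(a[0]-a[1])[::-1]))
    for k in q:print(k,np.round(q[k],4).tolist(),"dir",round(d(q[k]),2))
    return q
E
python3 - <<'E'
from tr import *;import pickle
o,s,T,B=pickle.load(open("w2.pkl","rb"))
q=tray(s,T,{"yout":[(248,52),(257,290)],"yin":[(268,52),(273,290)],"rib1":[(353,60),(348,275)],"rib2":[(438,60),(421,305)],"rout":[(533,52),(497,315)],"far":[(250,51),(533,51)],"black":[(385,306),(495,306)]})
a=np.radians(11.5);ex=np.array([np.cos(a),np.sin(a)]);ey=np.array([-ex[1],ex[0]]);c=np.array([.498,.2215])
for k in q:print(k,np.round((q[k]-c)@np.c_[ex,ey]*1e3,1).tolist())
W=world(s,T);m=(np.abs(W[...,2]-.004)<.006)&(s["range_z"]>.15);v,u=np.nonzero(m);print(np.median(W[150:280,370:420,2]))
E
```

```text
yout [[0.5767, 0.3514], [0.3937, 0.314]] dir 11.55
yin [[0.5796, 0.3371], [0.3964, 0.3006]] dir 11.26
rib1 [[0.5869, 0.2751], [0.4226, 0.2408]] dir 11.77
rib2 [[0.5994, 0.214], [0.4084, 0.1728]] dir 12.17
rout [[0.6186, 0.1475], [0.4125, 0.1053]] dir 11.58
far [[0.5776, 0.35], [0.6192, 0.1478]] dir 101.62
black [[0.4012, 0.203], [0.4203, 0.1098]] dir 101.58
yout [[103.0, 111.6], [-83.8, 111.4]]
yin [[103.0, 97.0], [-83.8, 97.7]]
rib1 [[97.8, 34.8], [-70.0, 34.0]]
rib2 [[97.9, -27.6], [-97.6, -29.9]]
rout [[103.4, -96.5], [-106.9, -96.8]]
far [[103.7, 110.1], [104.1, -96.4]]
black [[-98.5, 1.2], [-98.4, -94.0]]
0.0037116090368892185
```

Emit:
arm_command(
  targets=[0,0,0,0,-1,35,1,0,0,0,0,-1,75,1,0,0,0,0,-1,105,1,0,0,0,0,-1,122,1,0,0,0,0,-1,131,1,0,0,0,0,-1,136,1,0,0,0,0,-1,138,1,0,0,0,0,-1,140,1,0,0,0,0,-1,140,1,0,0,0,0,-1,140,1],
)

```text
time: 5.5
tool_pos: [0.4582, 0.2802, 0.0113]
ee_rot: [-3.141, -0.002, 0.2]
wrist_force: [-0.1, 0.2, 0.7]
width: 0.0234
finger_force: 30.0
```

Emit:
arm_command(
  targets=[0,0,0,0,0,1,1,0,0,0,0,0,1.5,1,0,0,0,0,0,1.5,1],
)

```text
time: 5.8
tool_pos: [0.4581, 0.2802, 0.0099]
ee_rot: [-3.141, -0.001, 0.2]
wrist_force: [-0.6, -1.0, 4.4]
width: 0.0238
finger_force: 30.0
```

Emit:
arm_command(
  targets=[0,0,0,0,0,0,0.38,0,0,0,0,0,0,0.38,0,0,0,0,0,0,0.38,0,0,0,0,0,0,0.38,0,0,0,0,0,-10,0.38,0,0,0,0,0,-40,0.38,0,0,0,0,0,-90,0.38,0,0,0,0,0,-140,0,0,0,-3,-72,492,-175,-0.3,0,0,-3,-72,492,-175,-0.3,0,0,-3,-72,492,-175,-0.3,0,0,-3,-72,492,-175,-0.3,0,0,-3,-72,492,-175,-0.3,0,0,-3,-72,492,-175,-0.3,0,0,-3,-72,492,-175,-0.3,0,0,-3,-72,492,-175,-0.3,0,0,-3,-72,492,-175,-0.3,0,0,-3,-72,492,-175,-0.3,0,0,-3,-72,492,-175,-0.3,0,0,-3,-72,492,-175,-0.3],
)

```text
time: 7.8
tool_pos: [0.4845, -0.2175, 0.1843]
ee_rot: [-3.141, -0.0, 0.25]
wrist_force: [-0.2, 1.0, 0.2]
width: 0.0615
finger_force: 0.0
```

```bash
cat > tool.py <<'E'
from wr import *;import sys
cx,cy,gx=map(float,sys.argv[1:4])
o,s,T,B=wrist();print(o["tool_pos"],o["ee_rot"],o["width"])
W=world(s,T);m=big((W[...,2]>.008)&(W[...,2]<.04)&(s["range_z"]>.1)&(abs(W[...,1]-cy)<.05)&(abs(W[...,0]-cx)<.12))
v,u=np.nonzero(m);r=rect(ray(s,T,u,v,.022));print(m.sum(),r,np.median(W[m][:,2]))
a=np.radians(r[1]);print("to grip",delta(B,[*(r[0]+gx*np.array([np.cos(a),np.sin(a)])),.0055],r[1]))
E
python3 tool.py .5026 -.212 -.018
```

```text
[ 0.48452443 -0.21746588  0.18432089] [-3.14118618e+00 -3.10015204e-04  2.49739448e-01] 0.06145629849240287
5188 (array([ 0.5024426 , -0.21283058]), 14.314881324768066, 166.03109741210938, 23.834579467773438) 0.0229866821987689
to grip (array([  0.5,   0. , 178.8]), np.float64(-0.0))
```

Aligned, so I'll descend and grip.

Emit:
arm_command(
  targets=[0,0,0,0,0,50,-0.3,0,0,0,0,0,95,-0.3,0,0,0,0,0,135,-0.3,0,0,0,0,0,160,-0.3,0,0,0,0,0,172,-0.3,0,0,0,0,0,179,-0.3,0,0,0,0,0,179,-0.3,0,0,0,0,0,179,0.5,0,0,0,0,0,179,1,0,0,0,0,0,179,1,0,0,0,0,0,179,1,0,0,0,0,0,179,1,0,0,0,0,0,179,1],
)

```text
time: 9.15
tool_pos: [0.4849, -0.2168, 0.0054]
ee_rot: [3.141, -0.0, 0.252]
wrist_force: [-1.2, -0.2, 1.0]
width: 0.0234
finger_force: 30.0
```

Emit:
arm_command(
  targets=[0,0,0,0,0,-20,1,0,0,0,0,0,-65,1,0,0,0,0,0,-110,1,0,0,0,0,0,-145,1,0,0,3,10,-41,-145,1,0,0,3,21,-86,-145,1,0,0,3,33,-133,-145,1,0,0,3,44,-180,-145,1,0,0,3,56,-227,-145,1,0,0,3,67,-274,-145,1,0,0,3,79,-321,-145,1,0,0,3,90,-368,-145,1,0,0,3,99,-405,-145,1,0,0,3,104,-424,-145,1,0,0,3,104,-424,-145,1,0,0,3,104,-424,-145,1],
)

```text
time: 10.75
tool_pos: [0.4793, 0.2197, 0.1494]
ee_rot: [3.141, 0.001, 0.201]
wrist_force: [0.6, 0.8, 0.1]
width: 0.0239
finger_force: 30.0
```

```bash
python3 - <<'E'
from wr import *;import pickle
o,s,T,B=wrist("w3.png");print(o["tool_pos"],o["ee_rot"],o["width"]);pickle.dump((o,s,T,B),open("w3.pkl","wb"))
print(delta(B,[.480,.2199,.0095],11.6))
E
```

```text
[0.47931983 0.21968905 0.14941479] [3.14061480e+00 1.15974344e-03 2.00651701e-01] 0.02388246500699632
(array([  0.9,  -0.2, 139.9]), np.float64(-0.1))
```

View pics/w3.png

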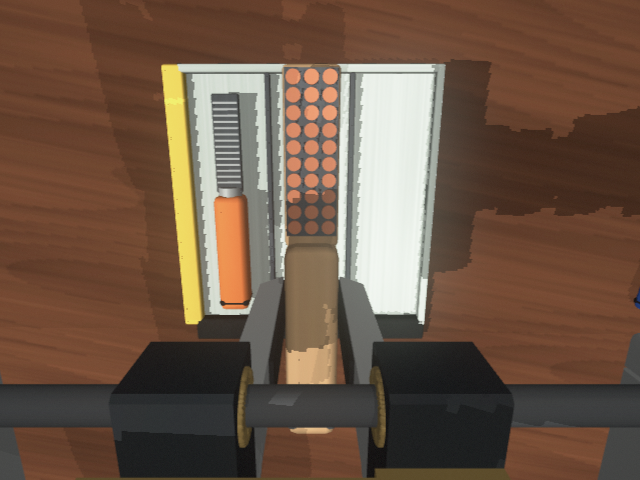

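The file lies wholly in lane 1, from its tip at (226,93) to its handle end at (235,306). The brush is over lane 2, between the ribs at x≈268 and x≈350. I'll lower it.

Emit:
arm_command(
  targets=[0,0,0,1,0,35,1,0,0,0,1,0,75,1,0,0,0,1,0,105,1,0,0,0,1,0,122,1,0,0,0,1,0,131,1,0,0,0,1,0,136,1,0,0,0,1,0,139,1,0,0,0,1,0,141,1,0,0,0,1,0,141,1,0,0,0,1,0,141,1],
)

```text
time: 11.8
tool_pos: [0.4812, 0.2204, 0.0098]
ee_rot: [-3.142, -0.002, 0.2]
wrist_force: [-0.5, 0.0, -0.9]
width: 0.0239
finger_force: 30.0
```

Emit:
arm_command(
  targets=[0,0,0,0,0,0.5,1,0,0,0,0,0,1,1,0,0,0,0,0,1,1],
)

```text
time: 12.1
tool_pos: [0.4812, 0.2204, 0.0093]
ee_rot: [-3.142, -0.002, 0.2]
wrist_force: [-0.9, -1.7, 5.5]
width: 0.0239
finger_force: 30.0
```

Emit:
arm_command(
  targets=[0,0,0,0,0,0,0.38,0,0,0,0,0,0,0.38,0,0,0,0,0,0,0.38,0,0,0,0,0,0,0.38,0,0,0,0,0,-10,0.38,0,0,0,0,0,-40,0.38,0,0,0,0,0,-90,0.38,0,0,0,0,0,-140,0,0,0,6,-21,305,-175,-0.3,0,0,6,-21,305,-175,-0.3,0,0,6,-21,305,-175,-0.3,0,0,6,-21,305,-175,-0.3,0,0,6,-21,305,-175,-0.3,0,0,6,-21,305,-175,-0.3,0,0,6,-21,305,-175,-0.3,0,0,6,-21,305,-175,-0.3,0,0,6,-21,305,-175,-0.3],
)

```text
time: 13.8
tool_pos: [0.5204, -0.082, 0.1831]
ee_rot: [-3.141, 0.0, 0.096]
wrist_force: [-0.5, 0.7, 0.4]
width: 0.061
finger_force: 0.0
```

```bash
python3 tool.py .549 -.08 -.028
```

```text
[ 0.52040696 -0.08197656  0.18307244] [-3.14074079e+00  4.53180497e-05  9.56755935e-02] 0.06097979035794451
3695 (array([ 0.54784137, -0.08001329]), 5.618098735809326, 167.43983459472656, 23.612945556640625) 0.022744641519735542
to grip (array([ -0.5,   0.9, 177.6]), np.float64(-0.1))
```

Emit:
arm_command(
  targets=[0,0,0,0,1,50,-0.3,0,0,0,0,1,95,-0.3,0,0,0,0,1,135,-0.3,0,0,0,0,1,160,-0.3,0,0,0,0,1,172,-0.3,0,0,0,0,1,178,-0.3,0,0,0,0,1,178,-0.3,0,0,0,0,1,178,0.5,0,0,0,0,1,178,1,0,0,0,0,1,178,1,0,0,0,0,1,178,1,0,0,0,0,1,178,1,0,0,0,0,1,178,1],
)

```text
time: 15.15
tool_pos: [0.5209, -0.084, 0.0054]
ee_rot: [-3.142, -0.001, 0.095]
wrist_force: [-0.3, -0.1, 2.2]
width: 0.0237
finger_force: 30.0
```

Emit:
arm_command(
  targets=[0,0,0,0,0,-20,1,0,0,0,0,0,-65,1,0,0,0,0,0,-110,1,0,0,0,0,0,-145,1,0,0,-1,-2,-36,-145,1,0,0,-3,-5,-80,-145,1,0,0,-4,-8,-126,-145,1,0,0,-5,-11,-172,-145,1,0,0,-6,-13,-212,-145,1,0,0,-6,-15,-234,-145,1,0,0,-6,-15,-242,-145,1,0,0,-6,-15,-242,-145,1,0,0,-6,-15,-242,-145,1],
)

```text
time: 16.45
tool_pos: [0.483, 0.1545, 0.1497]
ee_rot: [3.141, 0.0, 0.199]
wrist_force: [-0.3, -0.1, -1.0]
width: 0.0238
finger_force: 30.0
```

```bash
python3 - <<'E'
from wr import *;import pickle
o,s,T,B=wrist("w4.png");print(o["tool_pos"],o["ee_rot"],o["width"]);pickle.dump((o,s,T,B),open("w4.pkl","wb"))
print(delta(B,[.4831,.1552,.0095],11.6))
E
```

```text
[0.4829807  0.15450144 0.14972437] [3.14061301e+00 3.79713926e-04 1.98951829e-01] 0.023827770012523668
(array([  0.3,  -0.8, 140.2]), np.float64(-0.2))
```

View pics/w4.png

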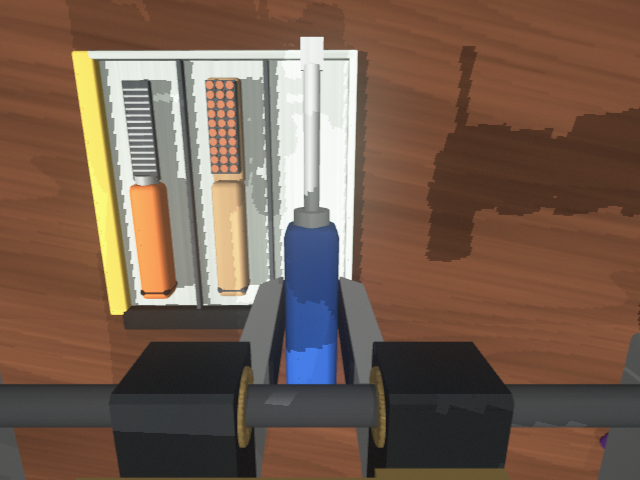

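The file and brush lie in lanes 1 and 2, clear of the ribs at x≈190 and x≈268. The screwdriver at x≈312 is centred over lane 3, which spans x≈268–350.

Emit:
arm_command(
  targets=[0,0,0,0,-0.5,35,1,0,0,0,0,-0.5,75,1,0,0,0,0,-0.5,105,1,0,0,0,0,-0.5,122,1,0,0,0,0,-0.5,131,1,0,0,0,0,-0.5,136,1,0,0,0,0,-0.5,139,1,0,0,0,0,-0.5,141,1,0,0,0,0,-0.5,141,1,0,0,0,0,-0.5,141,1],
)

```text
time: 17.5
tool_pos: [0.4833, 0.1561, 0.0098]
ee_rot: [3.141, -0.002, 0.2]
wrist_force: [-0.3, 0.8, -0.4]
width: 0.024
finger_force: 30.0
```

Emit:
arm_command(
  targets=[0,0,0,0,0,0.5,1,0,0,0,0,0,1,1,0,0,0,0,0,1,1],
)

```text
time: 17.8
tool_pos: [0.4833, 0.1562, 0.0094]
ee_rot: [3.141, -0.002, 0.2]
wrist_force: [-1.9, -0.8, 4.8]
width: 0.0239
finger_force: 30.0
```

Contact. I'll release, rise, and move back towards -y and -x so the camera has a clear view.

Emit:
arm_command(
  targets=[0,0,0,0,0,0,0.38,0,0,0,0,0,0,0.38,0,0,0,0,0,0,0.38,0,0,0,0,0,0,0.38,0,0,0,0,0,-10,0.38,0,0,0,0,0,-40,0.38,0,0,0,0,0,-90,0.38,0,0,0,0,0,-140,0.38,0,0,0,-20,-40,-180,0,0,0,0,-60,-60,-200,0,0,0,0,-60,-60,-200,0,0,0,0,-60,-60,-200,0,0,0,0,-60,-60,-200,0],
)

```text
time: 19.1
tool_pos: [0.4121, 0.2025, 0.2071]
ee_rot: [3.141, 0.001, 0.2]
wrist_force: [0.9, 1.3, 0.2]
width: 0.0471
finger_force: 0.0
```

```bash
python3 - <<'E'
from wr import *
o,s,T,B=wrist("w5.png");W=world(s,T);print(o["tool_pos"])
c=np.array([.4976,.2235]);a=np.radians(11.6);ex=np.array([np.cos(a),np.sin(a)]);ey=np.array([-ex[1],ex[0]])
for n,y in("lane1",64),("lane2",0),("lane3",-64):
    L=(W[...,:2]-c)@np.c_[ex,ey]*1e3
    m=big((W[...,2]>.0105)&(W[...,2]<.05)&(abs(L[...,1]-y)<27)&(abs(L[...,0])<98)&(s["range_z"]>.1))
    v,u=np.nonzero(m);p=ray(s,T,u,v,.026);r=rect(p);print(n,np.round((r[0]-c)@np.c_[ex,ey]*1e3-[0,y],1),round(r[1]-11.6,1),r[2:],"z",np.median(W[m][:,2]),np.percentile(W[m][:,2],99))
E
```

```text
[0.41207639 0.20245772 0.20706588]
lane1 [-1.9 -2.5] 0.0 (166.50796508789062, 25.725688934326172) z 0.02444877845473506 0.029022201850915842
lane2 [ 0.  -0.2] -0.1 (165.14498901367188, 23.790149688720703) z 0.02709350735500088 0.02924855547547653
lane3 [-1.4  2. ] 0.1 (166.38916015625, 25.766159057617188) z 0.02670386614589476 0.029196152757603483
```

View pics/w5.png

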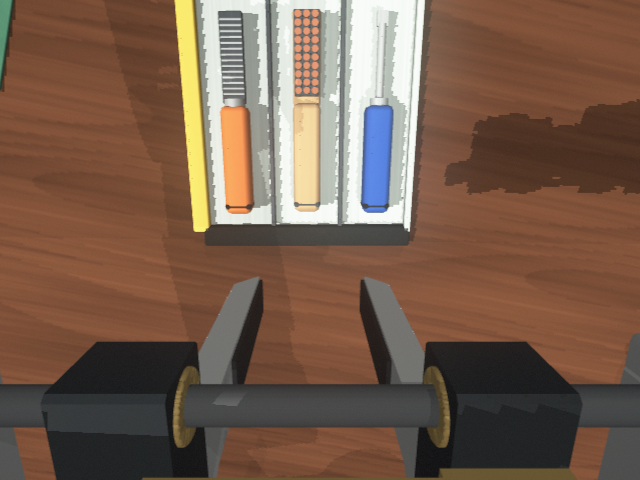

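The file (235,160), brush (307,155) and screwdriver (377,160) all lie flat and centred in their lanes within about 3 mm. Their handles point to the black end, and the gripper is clear.

```bash
python3 -c "
from bench import robot
print(robot.close_job())"
```

```text
the job is handed in; nothing more can be done
None
```

The job is handed in at about 19 s: the file, wire brush and screwdriver lie flat in lanes 1, 2 and 3, with their handles towards the black rubber end, and I did not touch the padlock, oil bottle or tin.

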